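Clear the fallen bottle, free the sagging bolt and hold the bottle bay's gate ajar

ROBOT

A 6-joint arm with a two-finger parallel gripper is mounted at the origin on the work surface. World frame = base frame: x ahead of the robot, y to its left, z up, the work surface at z = 0. Lengths are in m, angles in rad, forces in N, time in s.
With the tool pointing down it reaches from about 0.325 to 0.875 m from the base axis. Payload 4.4 kg.
Tool frame: the origin (TCP) lies at the very end of the fingers, on their centre line; the grasp point (between the pads) lies 19 mm behind it; z points along the fingers, y is the line along which they close (so a half turn about z gives the same grasp; the last joint's range is limited). The gripper opens to 85 mm and grips with 20 to 120 N. Pads are 22 mm wide; open, the fingers measure 114 mm over their backs; the gripper's body (76 mm by 85 mm) begins 54 mm behind the grasp point. The pads swing forward as they close: fully open they stand 13 mm farther back than shut.
Start: joints at [-1.339, 0.207, 1.542, -0, 1.393, -0.15], TCP at [0.214, -0.534, 0.231] pointing down, gripper open.
Joint ranges: [-2.73, 2.73], [-0.86, 2.22], [0.23, 2.46], [-1.11, 4.25], [0.08, 2.63], [-2.82, 2.82]. Speed limits (rad/s): [2.79, 2.79, 3.14, 3.14, 3.14, 3.14].

INTERFACE

Orientations are given as [roll, pitch, yaw] about the fixed x, y, z axes, in that order (R = Rz(yaw) Ry(pitch) Rx(roll)).
In Python, from plant import arm, effector, solve_ik, read_state, eyes, workorder gives the robot as it stands. Calls block until the motion is done:
- arm.goto(position, orientation): joint-space move of the TCP to a pose.
- arm.move_linear(position, rotation=None, v=0.15): straight line of the TCP; rotation=None keeps the orientation; v is the mean speed in m/s.
- arm.move_j(angles): joint-space move.
- effector.set_gripper(opening): finger opening in m; the grip force is fixed at half the most; returns when the fingers have stopped.
- arm.pause(seconds).
- solve_ik(position, orientation): joint angles nearest the present ones, or None.
- read_state(): the state.
- eyes.capture(name): name is "side" or "top"; returns the picture (420x560x3 uint8, red, green, blue); there is no depth.
- eyes.get_calibration(name): a dict with "K" (3x3 intrinsics, pixels), "k1" (the pictures are not rectified: a ray, as slopes to the right and down, at radius r is drawn at 1 + k1 r^2 times it, then the intrinsics apply), "rvec" (rotation vector, rad) and "tvec" (3), from world to camera coordinates, as OpenCV has them. Camera axes: x right, y down, z forward; pixel columns grow to the right and rows downward; lengths in m; the calibration is good to about 2 mm. A picture is of the moment at which its call begins. get_calibration takes no time and is no camera call.
A pose or a line that the arm cannot do raises arm.PlanningError and nothing moves.
- workorder.finish_job(): hands the job in; it is judged then, once.
The state is a dict: "t": time; "joints": joint angles; "joint_velocities": joint speeds; "tau": joint torques, N m; "ee_pos": TCP position; "eef_rot": TCP orientation; "contact_force": force on the tool from outside, world axes, zero at the start; "moment": the same for the moment, N m; "opening": finger opening in m; "grasp_force": force on a finger pad.
Only numpy, scipy, OpenCV 4.12 (cv2) and the standard library are available. Lean on these libraries where they do the work, as an engineer would, in place of code of your own. Each camera call takes 0.05 s, during which the arm holds its last target. There are 200 camera calls.

TASK

A reagent bottle has fallen over in the way of the bottle bay's gate: stand it upright again in the empty place of the lane tray and let go of it. Then free the gate's sagging barrel bolt - lift it clear of the keeper's bent-up lip while you draw it back, do not force it - and swing the self-closing gate about 35 degrees open towards you. Finish while holding the gate there, without letting go, and leave everything else standing where it is.

Things in the scene. Friction and masses are not known exactly. Their poses are not given: they have to be found in the camera images.
- fallen_centre (a point): Centre of the fallen bottle: square amber, round blue cap, lying on the bench before the gate. z axis: base to cap. 108 mm tall; body 46 x 46 x 76 mm (flat across its x and y), then shoulder; the top 20 mm is the cap, 34 mm in diameter. Point on the axis, 54 mm from base and top. About 0.15 kg, centre of mass 8 mm nearer the base; pinched by the cap with some 3 N and raised, it swings to hang about upright
- lane: Fixed aluminium tray for a row of bottles, 78 x 320 mm, long along its y axis; floor 4 mm above the bench, 14 mm high rims 3 mm thick all round. Four places in a row, at its y = 117, 39, -39, -117 mm; the one at +39 mm is empty. Origin: centre of its underside
- lane_gap (a point): Centre of the empty place, on the tray's floor (39 mm from the tray's centre towards its +y end, the end nearer the gate). The neighbours stand 78 mm away on either side of it along the tray; axes as the tray's
- row_square: Bystander, loose, standing in the tray: square amber bottle as the fallen one. Origin: centre of its base
- row_round: Bystander, loose, standing in the tray: round white bottle, 48 mm in diameter, 112 mm tall. Origin: centre of its base
- row_jar: Bystander, loose, standing in the tray: round clear bottle, 52 mm in diameter, 92 mm tall. Origin: centre of its base
- bay_round: Bystander, loose, standing inside the bay: round amber bottle, 68 mm in diameter, 125 mm tall. Origin: centre of its base
- bay_square: Bystander, loose, standing inside the bay: square white bottle, 52 x 52 mm, 115 mm tall. Origin: centre of its base
- tip_box: Bystander, loose on the bench behind the lane tray: blue box with clear lid, 80 x 118 x 72 mm. Origin: centre of its underside
- storage_jar: Bystander, loose on the bench left of the bay: glass jar with brass-coloured lid, 76 mm in diameter, 101 mm tall. Origin: centre of its underside
- bay: Bottle bay fixed to the bench: railed pen 340 mm wide (along its y axis), 240 mm deep, rails to 160 mm, open at the top; its two front posts are 26 mm square and 198 mm tall, at its y = +156 and -156 mm. The barred gate closes its front, which faces the bay's -x axis. Origin: on the bench, in the middle of the closed gate
- gate (a joint): Gate angle, rad: 0 = shut, grows as it swings out to the bay's -x side, up to 1.3. A spring hinge always pulls it shut with (0.25 + 0.5 x angle) N m
- gate_hinge (a point): On the gate's upright hinge line, at the gate's left edge (the bay's y = +130 mm), 152 mm above the bench. Axes turn with the gate: the gate reaches from here along -y, and -x is its outer face. The gate is 260 mm wide, 20 mm thick, its top edge 167 mm above the bench
- gate_corner (a point): Top free corner of the gate's latch stile, in mid-thickness, 260 mm from the hinge line
- bolt_pull (a point): Where to grip the bolt's pull handle: a steel stem 12 mm in diameter standing up from the rod, with a 22 mm ball on top. Point on the stem's axis, 45 mm above the rod's axis, 12 mm under the ball, 30 mm above the gate's top edge and 33 mm above the straps; 22 mm in front of the gate's mid-plane. z axis: up the stem; +y axis: the way the bolt is drawn back, along the gate to its hinge
- bolt_nose (a point): Middle of the end of the bolt's rod (16 mm in diameter), 83 mm beyond the handle
- bolt (a joint): How far the rod is drawn back, m: 0 = fully home in the keeper, 0.055 = fully back. It is clear of the keeper from 0.026 on. Slides with about 1.5 N of friction and stays where it is left. Unlifted, it catches on the lip after 3 mm
- barrel (a joint): Lift of the sagging bolt, rad: 0 = sagging (0.05 rad nose-down), up to 0.12. Bolt and barrel hang from one screw, 140 mm from the handle towards the hinge, swing up about it and fall back when let go; some 3 N at the handle. A notch under the rod has dropped 7 mm over the keeper's lip: raise the handle 5 mm or more (8 is right, 11 the most) while drawing the rod back
- keeper_lip (a point): Middle of the top edge of the keeper's bent-up lip, a 4 mm steel plate across the rod's path
- keeper: Keeper on the right front post: steel strap loop round the rod's end (front leg, top, bent-up lower lip), fixed to the bay; its top is 188 mm above the bench. Origin as the bay's. It would be damaged by 45 N
Not all that is in view belongs to the job. Leave any purple or red look-alike of the part that bears fallen_centre alone.

How it is judged:
On the way, in this order (a step that is already met when the one before it is completed fails the run):
1. the fallen bottle stands upright in the lane's empty place, let go and at rest (angle between fallen_centre's own z axis and vertical below 0.08 rad and horizontal distance between fallen_centre and lane_gap below 0.025 m and z of fallen_centre in the frame of lane_gap between 0.049 and 0.058 m and contact force between the fingers and fallen below 0.2 N and linear speed of fallen below 0.03 m/s), for 0.2 s.
2. the bolt is drawn back clear of the keeper (value of joint bolt above 0.026 m), for 0.05 s.
At the end, for the whole second after the job is handed in: Gate held 0.45 to 0.80 rad open, at rest, by the fingers pressing on gate or bolt with over 0.8 N and no loose thing propping it; the fallen bottle upright within 0.08 rad, untouched on the lane's floor within 25 mm of the empty place's centre; all other things within 30 mm of their starts, upright (all of step 1 and value of joint gate between 0.45 and 0.8 rad and velocity of joint gate between -0.1 and 0.1 rad/s and contact force between the fingers and bay above 0.8 N and contact force between bay and fallen below 0.3 N and contact force between bay and row_square below 0.3 N and contact force between bay and row_round below 0.3 N and contact force between bay and row_jar below 0.3 N and contact force between bay and tip_box below 0.3 N and contact force between bay and storage_jar below 0.3 N and distance of each of row_square, row_round, row_jar, bay_round, bay_square, tip_box, storage_jar from where it was at the start of the episode below 0.03 m and angle between each of row_square, row_round, row_jar, bay_round, bay_square, tip_box, storage_jar's own z axis and vertical below 0.1 rad); the arm keeps its last pose, push and grip.
It fails at once if one of the other things is knocked over or pushed more than 30 mm away (distance of any of row_square, row_round, row_jar, bay_round, bay_square, tip_box, storage_jar from where it was at the start of the episode above 0.03 m or angle between any of row_square, row_round, row_jar, bay_round, bay_square, tip_box, storage_jar's own z axis and vertical above 0.4 rad).
It fails at once if the keeper is forced (over 45 N on it) (contact force between keeper and anything else above 45 N).
It also fails if it takes over 64 s, if anything falls off the work surface, if the arm or the gripper's body presses on something with over 40 N, if the wrist force passes 120 N, or if a joint passes its speed limit or range.

## Working session

There is one attempt and no reset: what is moved stays moved. The work goes in short steps, each a Python script; the robot and the scene stay as the last script left them, time stands still between calls to the robot, and variables do not carry over. Pictures are saved under pics/ and viewed, at most 10 in all, crops included, and the job is handed in when it is done.

```bash
ls; mkdir -p pics
python3 - <<'E'
from plant import eyes,read_state
import cv2
for n in("side","top"):
    im=eyes.capture(n); cv2.imwrite(f"pics/{n}0.png",im[:,:,::-1]); c=eyes.get_calibration(n); print(n,c)
print(read_state())
E
```

```text
pics
side {'K': array([[512.24206716,   0.        , 281.38608081],
       [  0.        , 512.24206716, 207.08913522],
       [  0.        ,   0.        ,   1.        ]]), 'k1': -0.017100997235299797, 'rvec': array([ 2.10667429, -0.33443603,  0.19337408]), 'tvec': array([-0.53338357,  0.21729784,  1.56013787])}
top {'K': array([[464.8110341 ,   0.        , 273.40865179],
       [  0.        , 464.8110341 , 199.73043293],
       [  0.        ,   0.        ,   1.        ]]), 'k1': -0.09834752757438901, 'rvec': array([ 2.21979998, -2.17766198,  0.10078559]), 'tvec': array([0.00346204, 0.55207352, 1.4840522 ])}
{'t': 0.1, 'joints': array([-1.33948787e+00,  2.07383629e-01,  1.54282610e+00, -1.09243060e-05,
        1.39351817e+00, -1.50475942e-01]), 'joint_velocities': array([-0.00054905, -0.00256871, -0.00314211,  0.00032323, -0.00111132,
        0.00067395]), 'tau': array([-1.09172313e-03, -3.84095800e+01, -2.92550468e+01, -2.01090807e-04,
        4.92144929e-03, -1.69077305e-05]), 'ee_pos': array([ 0.21406945, -0.53291551,  0.23020703]), 'eef_rot': array([-3.13947992e+00, -3.09464540e-04,  3.81786014e-01]), 'contact_force': array([ 0.8489444 , -0.06053797, -0.15065967]), 'moment': array([ 0.00982956, -0.00876636, -0.022988  ]), 'grasp_force': 0.0, 'opening': 0.08544714486205673}
```

View pics/side0.png

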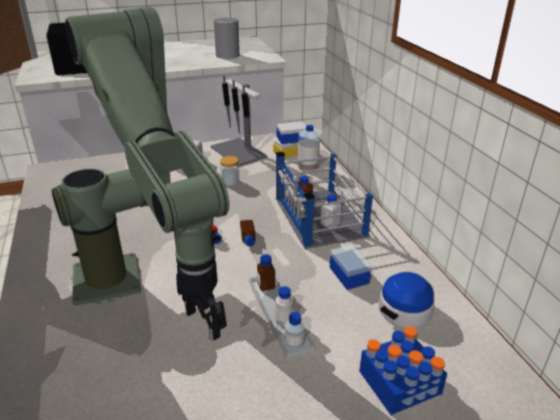

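View pics/top0.png

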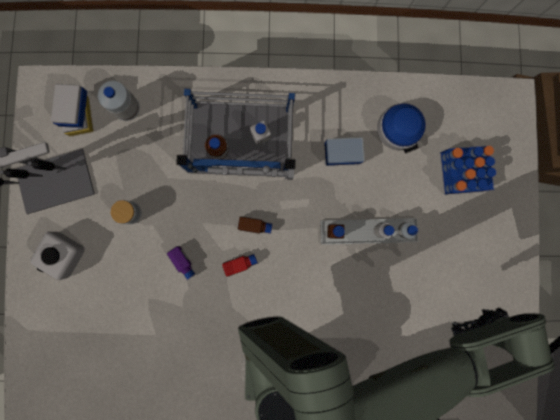

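The side view shows the bay at about (320,195), the fallen amber bottle near (248,232) and the tray near (282,310). In the top view the fallen bottle is at (255,225) with its cap to the right at (267,227). The tray spans (324–416, 219–243) and the gate is along row ~162. Purple and red decoys are at (181,262) and (239,265).

```bash
cat > h.py <<'E'
import numpy as np, cv2
from plant import eyes
C={n:eyes.get_calibration(n) for n in("side","top")}
def ray(n,uv):
    c=C[n];K=c["K"];R=cv2.Rodrigues(c["rvec"])[0]
    d=np.array([(uv[0]-K[0,2])/K[0,0],(uv[1]-K[1,2])/K[1,1]]);s=d.copy()
    for _ in range(20): s=d/(1+c["k1"]*(s@s))
    v=R.T@np.array([s[0],s[1],1]);return -R.T@c["tvec"],v/np.linalg.norm(v)
def onz(n,uv,z):
    o,v=ray(n,uv);return o+v*(z-o[2])/v[2]
def tri(a,b): # side uv, top uv
    o1,v1=ray("side",a);o2,v2=ray("top",b)
    t=np.linalg.lstsq(np.c_[v1,-v2],o2-o1,rcond=None)[0]
    p,q=o1+v1*t[0],o2+v2*t[1];return (p+q)/2,np.linalg.norm(p-q)
def proj(n,p):
    c=C[n];q=cv2.Rodrigues(c["rvec"])[0]@np.asarray(p)+c["tvec"];s=q[:2]/q[2]
    s=s*(1+c["k1"]*(s@s));return c["K"][:2,:2]@s+c["K"][:2,2]
def crop(im,x,y,w,h,k): return cv2.resize(im[y:y+h,x:x+w],None,fx=k,fy=k,interpolation=cv2.INTER_CUBIC)
E
python3 - <<'E'
from h import *
t=cv2.imread("pics/top0.png");s=cv2.imread("pics/side0.png")
br=lambda i:cv2.convertScaleAbs(i,alpha=1.7)
a=crop(br(t),170,80,133,100,6)
cv2.imwrite("pics/a.png",a)
b=crop(br(s),265,145,114,105,5) # 570x525
cv2.imwrite("pics/b.png",b)
c=np.vstack([crop(br(t),230,205,195,45,4),np.hstack([crop(br(s),230,210,90,105,4)[:,:390],np.zeros((420,390,3),np.uint8)])])
cv2.imwrite("pics/c.png",c[:600]) if c.shape[1]==780 else cv2.imwrite("pics/c.png",np.vstack([crop(br(t),230,205,195,45,4)]))
print(c.shape if 0 else '')
hsv=cv2.cvtColor(t,cv2.COLOR_BGR2HSV)
for nm,(x0,y0,x1,y1) in dict(fallen=(230,210,280,240),tray=(318,212,425,250)).items():
    h=hsv[y0:y1,x0:x1]
    for cn,m in dict(blue=cv2.inRange(h,(100,110,40),(130,255,255)),amber=cv2.inRange(h,(0,100,20),(20,255,255))).items():
        k,l,st,ce=cv2.connectedComponentsWithStats(m)
        for i in range(1,k):
            if st[i,4]>15: print(nm,cn,ce[i]+[x0,y0],st[i]+np.array([x0,y0,0,0,0]), onz("top",ce[i]+[x0,y0],.023 if nm=="fallen" else .11).round(4))
E
```

```text
Traceback (most recent call last):
ValueError: all the input array dimensions except for the concatenation axis must match exactly, but along dimension 1, the array at index 0 has size 780 and the array at index 1 has size 750
```

View pics/a.png

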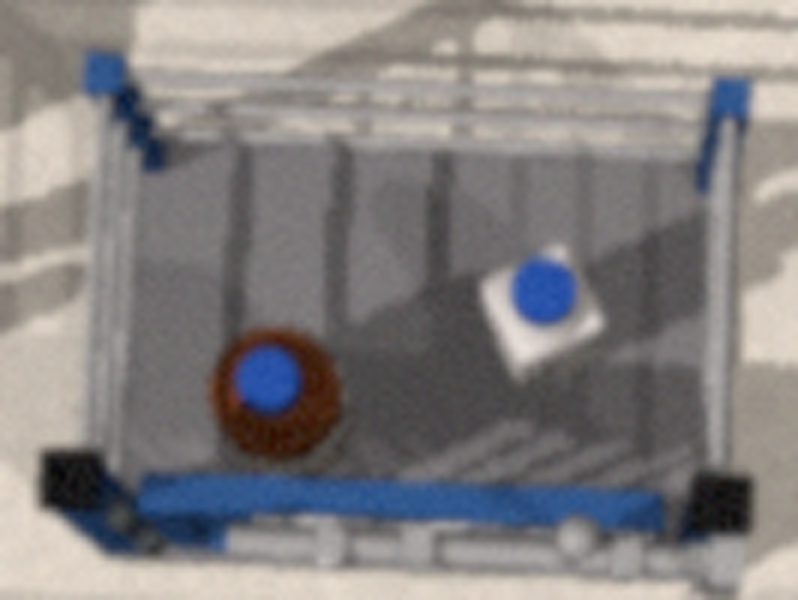

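View pics/b.png

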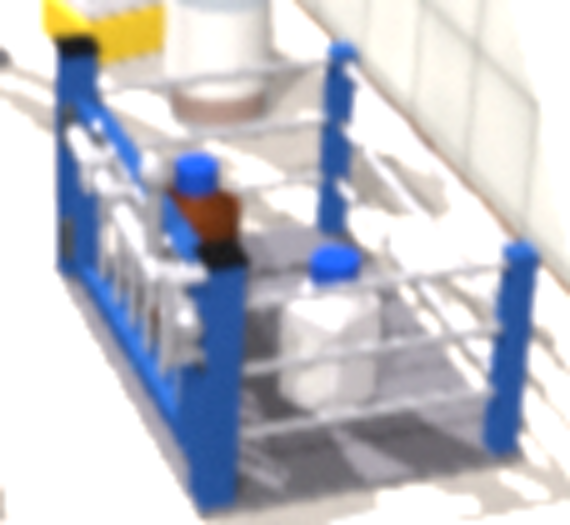

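The top crop shows the black post caps at (73,480) and (722,503) and the bolt ball at (577,535), all in crop pixels. In the side crop the caps are at (77,46) and (222,255) and the ball is at (153,168).

Run:
```python
from h import *
t=cv2.imread("pics/top0.png");s=cv2.imread("pics/side0.png")
T=lambda x,y:((x+.5)/6-.5+170,(y+.5)/6-.5+80)
S=lambda x,y:((x+.5)/5-.5+265,(y+.5)/5-.5+145)
L,Rr=T(73,480),T(722,503); b=T(577,535)
pl,pr=onz("top",L,.198),onz("top",Rr,.198)
print("posts",pl,pr,np.linalg.norm(pl-pr)); print("tri posts",tri(S(77,46),L),tri(S(222,255),Rr))
yb=(pl-pr)/np.linalg.norm(pl-pr);xb=np.array([yb[1],-yb[0],0]);o=(pl+pr)/2
p,e=tri(S(153,168),b);print("ball",p,e,"bay coords",(p-o)@xb,(p-o)@yb, "top@.207",onz("top",b,.207))
print("bay yaw",np.arctan2(-yb[0],yb[1]))
hsv=cv2.cvtColor(t,cv2.COLOR_BGR2HSV)
for nm,(x0,y0,x1,y1) in dict(fallen=(230,210,280,240),tray=(318,212,425,250)).items():
    h=hsv[y0:y1,x0:x1]
    for cn,m in dict(blue=cv2.inRange(h,(100,110,40),(130,255,255)),amber=cv2.inRange(h,(0,100,20),(20,255,255))).items():
        k,l,st,ce=cv2.connectedComponentsWithStats(m)
        for i in range(1,k):
            if st[i,4]>15: print(nm,cn,ce[i]+[x0,y0],st[i]+np.array([x0,y0,0,0,0]), onz("top",ce[i]+[x0,y0],.023 if nm=="fallen" else .11).round(4))
h=cv2.cvtColor(s,cv2.COLOR_BGR2HSV)[215:250,235:265]
for cn,m in dict(blue=cv2.inRange(h,(100,110,40),(130,255,255)),amber=cv2.inRange(h,(0,100,20),(20,255,255))).items():
    k,l,st,ce=cv2.connectedComponentsWithStats(m)
    for i in range(1,k):
        if st[i,4]>15: print("side",cn,ce[i]+[235,215],onz("side",ce[i]+[235,215],.023))
br=lambda i:cv2.convertScaleAbs(i,alpha=1.7)
A=crop(br(t),230,205,195,45,4);B=np.zeros((400,780,3),np.uint8)
B[:,:400]=crop(br(s),235,250,100,100,4);cv2.imwrite("pics/c.png",np.vstack([A,B]))
```

```text
posts [0.64961659 0.28267382 0.198     ] [ 0.64496665 -0.02708443  0.198     ] 0.3097931451002688
tri posts (array([0.64945787, 0.28376692, 0.19310493]), np.float64(0.0018426289031121237)) (array([ 0.64437264, -0.02697844,  0.19270817]), np.float64(0.0028345403331063506))
ball [0.62292295 0.04249602 0.22234807] 0.0038397823444039298 bay coords -0.02308560209545954 -0.08565484036193094 top@.207 [0.62685115 0.04187752 0.207     ]
bay yaw -0.015010392620251937
fallen blue [268.06122449 227.53061224] [265 223   7  10  49] [0.4618 0.0297 0.023 ]
fallen amber [251.06707317 224.5945122 ] [238 217  27  16 328] [0.4702 0.0844 0.023 ]
tray blue [338.37755102 230.86734694] [333 226  11  11  98] [ 0.4548 -0.183   0.11  ]
tray blue [388.55844156 229.97402597] [384 226  10   9  77] [ 0.46  -0.338  0.11 ]
tray blue [412.20547945 229.79452055] [408 226  10   9  73] [ 0.4617 -0.4121  0.11  ]
tray amber [330.65217391 230.89855072] [328 225   8  13  69] [ 0.4543 -0.1594  0.11  ]
side blue [249.21978022 240.08791209] [0.45903686 0.0294865  0.023     ]
side amber [247.         227.79032258] [0.4707448  0.10173729 0.023     ]
```

View pics/c.png

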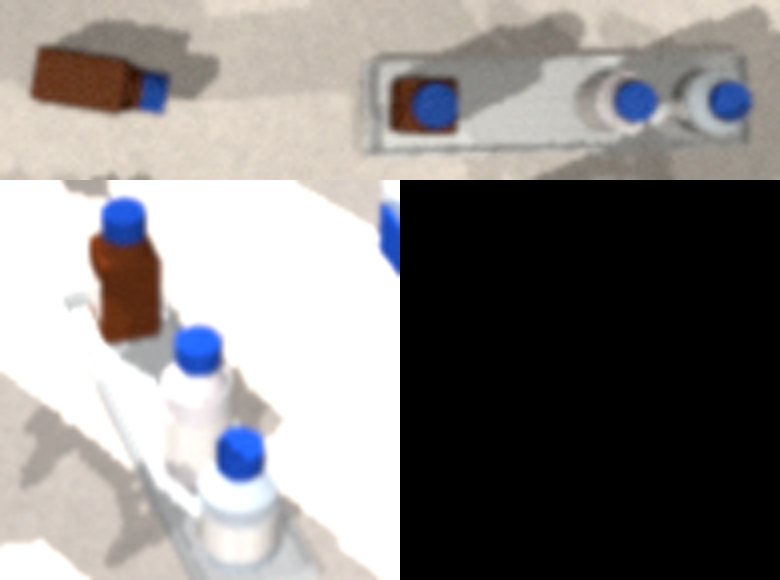

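The crop shows the fallen bottle's body from (36,72) to about (125,86) with its cap ending near (165,92). The tray outline runs from about (370,52) to (748,150), and the empty place lies between the square bottle at (435,105) and the white one at (635,100).

```bash
cat >> h.py <<'E'
from scipy.spatial.transform import Rotation as Ro
def tool(yaw,tilt):
    """rpy: tool z = down tilted by 'tilt' towards heading yaw; y_tool horizontal"""
    h=np.array([np.cos(yaw),np.sin(yaw),0]);z=np.sin(tilt)*h-np.cos(tilt)*np.array([0,0,1])
    y=np.array([np.sin(yaw),-np.cos(yaw),0]);R=np.c_[np.cross(y,z),y,z]
    return R
def rpy(R): return Ro.from_matrix(R).as_euler("xyz")
E
python3 - <<'E'
from h import *
from plant import solve_ik
C4=lambda x,y:((x+.5)/4-.5+230,(y+.5)/4-.5+205)
print("cam",ray("top",(0,0))[0],ray("side",(0,0))[0])
for nm,q,z in [("sq",(435,105),.112),("rnd",(636,101),.116),("jar",(730,100),.096)]: print(nm,onz("top",C4(*q),z).round(4))
for q in [(372,53),(745,50),(748,146),(365,151)]: print("tray",onz("top",C4(*q),.014).round(4))
for q in [(40,47),(33,97),(128,60),(122,110),(36.5,72)]: print("body",onz("top",C4(*q),.046).round(4))
for q in [(167,75),(163,111),(165,92)]: print("captip",onz("top",C4(*q),.03).round(4))
for tl in (-80,-60,-45,-30,-15,0):
    for ya in (-1.72,1.42):
      for flip in(0,1):
        R=tool(-1.72,np.radians(tl)); R=R@np.diag([-1,-1,1]) if flip else R
        P=np.array([.461,.030,.023])+R[:,2]*.019
        q=solve_ik(P,rpy(R))
      if ya<0:
       out=[]
       for flip in(0,1):
        R=tool(-1.72,np.radians(tl));R=R@np.diag([-1,-1,1]) if flip else R
        q=solve_ik(np.array([.461,.030,.023])+R[:,2]*.019,rpy(R))
        o2=[]
        for yw in (0,-.3,-.6):
         for z in(.102,.27):
          R2=tool(yw,np.radians(tl+90));R2=R2@np.diag([-1,-1,1]) if flip else R2
          o2.append(solve_ik(np.array([.456,-.26,z])+R2[:,2]*.019,rpy(R2)) is not None)
        out.append((q is not None,o2))
       print(tl,out)
for tl in(90,70,50,30):
  for f in (1,-1):
    R=tool(-.015,np.radians(tl))@np.diag([f,f,1]);print("bolt",tl,f,solve_ik(np.array([.624,.042,.197])+R[:,2]*.019,rpy(R)))
E
```

```text
cam [0.45056394 0.04963811 1.51714741] [ 0.12316339 -1.31465334  1.01107068]
sq [ 0.4548 -0.1827  0.112 ]
rnd [ 0.4603 -0.3365  0.116 ]
jar [ 0.4623 -0.4165  0.096 ]
tray [ 0.4964 -0.1469  0.014 ]
tray [ 0.5042 -0.456   0.014 ]
tray [ 0.4255 -0.4586  0.014 ]
tray [ 0.417  -0.1422  0.014 ]
body [0.4952 0.1206 0.046 ]
body [0.4556 0.1252 0.046 ]
body [0.4862 0.0508 0.046 ]
body [0.4467 0.0548 0.046 ]
body [0.4754 0.1229 0.046 ]
captip [0.4752 0.0194 0.03  ]
captip [0.4465 0.0221 0.03  ]
captip [0.4616 0.0208 0.03  ]
-80 [(True, [True, True, True, True, True, True]), (True, [True, True, True, True, True, True])]
-60 [(True, [True, True, True, True, True, True]), (True, [False, True, True, True, True, True])]
-45 [(True, [True, True, True, True, True, True]), (True, [True, False, False, True, False, True])]
-30 [(True, [True, True, True, True, True, True]), (True, [True, False, True, False, True, True])]
-15 [(True, [True, True, True, True, True, False]), (True, [True, True, True, True, True, False])]
0 [(False, [True, True, True, False, True, False]), (True, [True, True, True, False, True, False])]
bolt 90 1 [-0.12291336  0.4554269   2.2642538   3.02339867  1.15149391 -1.52248907]
bolt 90 -1 [-0.12291336  0.4554269   2.2642538   3.02339867  1.15149391  1.61910358]
bolt 70 1 [-0.11718775  0.1578729   2.24774289  2.93754375  0.49275578 -1.42552388]
bolt 70 -1 [-0.11718775  0.1578729   2.24774289  2.93754375  0.49275578  1.71606878]
bolt 50 1 [-0.10366635  0.04470482  2.09748342  0.48722728  0.14539995  1.03086308]
bolt 50 -1 [-0.10366635  0.04470482  2.09748342  0.48722728  0.14539995 -2.11072957]
bolt 30 1 [-0.08874983  0.10161036  1.86899324  0.06095704  0.64946328  1.45832946]
bolt 30 -1 [-0.08874983  0.10161036  1.86899324  0.06095704  0.64946328 -1.6832632 ]<sys>:0: UserWarning: Gimbal lock detected. Setting third angle to zero since it is not possible to uniquely determine all angles.
```

```bash
cat > g1.py <<'E'
from h import *
from plant import arm,effector,read_state,solve_ik
cap=np.array([.4628,.0282,.023]);hd=-1.703
R=tool(hd,np.radians(-45));o=rpy(R);P=cap+R[:,2]*.016
arm.goto([.44,.0,.26],o); print(read_state()["joints"].round(2),read_state()["t"])
effector.set_gripper(.062)
arm.goto(P-R[:,2]*.08,o)
arm.move_linear(P,v=.08); f=read_state()["contact_force"]
effector.set_gripper(.030)
s=read_state();print(f,s["opening"],s["grasp_force"],s["t"])
arm.move_linear(P+[0,-.02,.20],v=.15)
s=read_state();print(s["ee_pos"],s["opening"],s["grasp_force"],s["joints"].round(2),s["t"])
a=eyes.capture("side")[:,:,::-1];b=eyes.capture("top")[:,:,::-1]
br=lambda i:cv2.convertScaleAbs(i,alpha=1.7)
cv2.imwrite("pics/d.png",np.hstack([crop(br(a),180,150,130,160,3),crop(br(b),220,170,130,160,3)]))
E
python3 g1.py
```

```text
[-0.68  0.04  1.87  0.65  1.69  2.52] 2.375
[-0.77568828  0.58961771 -0.25342713] 0.032019800782741144 59.13456201553345 5.0583
[0.46367265 0.0197903  0.21078928] 0.0321399615810961 59.43915903568268 [-0.62  0.13  1.88  0.68  1.57  2.5 ] 6.55
```

View pics/d.png

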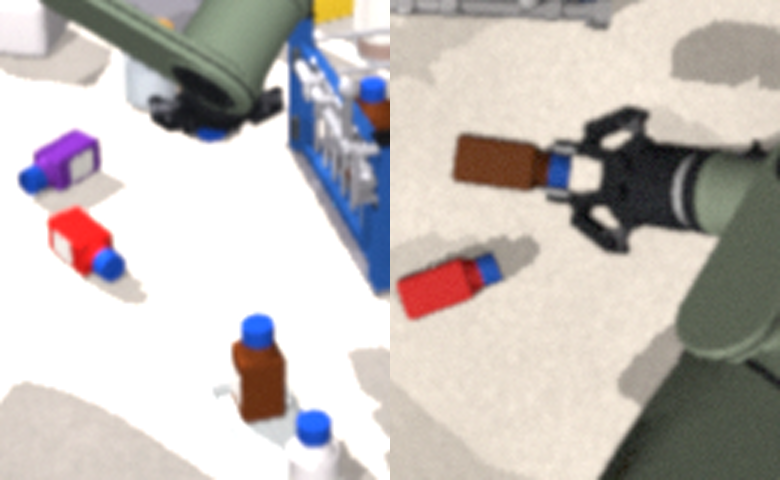

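The bottle is held by its cap, still about horizontal (the amber body is at (495,160) in the right half). It has come clear of the bench.

```bash
cat > g2.py <<'E'
from h import *
from plant import arm,effector,read_state,solve_ik
g=np.array([.4588,-.2605,.102])
for yw in (0,-.3,-.6):
  for tl in(40,45,50):
    R=tool(yw,np.radians(tl))
    print(yw,tl,[None if q is None else q.round(2) for q in (solve_ik(g+[0,0,z]+R[:,2]*.016,rpy(R)) for z in(.18,.002))])
E
python3 g2.py
```

```text
0 40 [array([-1.01, -0.22,  2.04,  0.69,  1.02,  0.28]), array([-1.01,  0.11,  2.18,  1.  ,  0.7 , -0.19])]
0 45 [array([-1.06, -0.23,  2.09,  0.82,  1.01,  0.16]), array([-1.06,  0.13,  2.22,  1.17,  0.73, -0.38])]
0 50 [array([-1.1 , -0.24,  2.14,  0.94,  1.01,  0.03]), array([-1.1 ,  0.16,  2.25,  1.33,  0.78, -0.56])]
-0.3 40 [array([-0.89, -0.3 ,  2.1 ,  0.52,  0.8 ,  0.71]), array([-0.89,  0.05,  2.25,  1.03,  0.43,  0.11])]
-0.3 45 [array([-0.93, -0.33,  2.16,  0.66,  0.75,  0.58]), array([-0.93,  0.06,  2.3 ,  1.35,  0.44, -0.23])]
-0.3 50 [array([-0.96, -0.35,  2.22,  0.82,  0.7 ,  0.42]), array([-0.96,  0.09,  2.34,  1.65,  0.49, -0.55])]
-0.6 40 [array([-0.73, -0.32,  2.11,  0.13,  0.66,  1.37]), array([-0.73,  0.03,  2.27,  0.52,  0.17,  0.96])]
-0.6 45 [array([-0.74, -0.35,  2.17,  0.19,  0.54,  1.31]), array([-0.74,  0.04,  2.32,  1.57,  0.1 , -0.1 ])]
-0.6 50 [array([-0.74, -0.37,  2.23,  0.27,  0.43,  1.23]), array([-0.74,  0.07,  2.36,  2.52,  0.19, -1.05])]
```

```bash
cat > g3.py <<'E'
from h import *
from plant import arm,effector,read_state,solve_ik
g=np.array([.4588,-.2605,.102]);R=tool(0,np.radians(45))
arm.goto(g+[0,0,.14]+R[:,2]*.016,rpy(R))
s=read_state();print(s["ee_pos"],s["opening"],s["grasp_force"],s["joints"].round(2),s["t"])
a=eyes.capture("side")[:,:,::-1];b=eyes.capture("top")[:,:,::-1]
cv2.imwrite("pics/e_s.png",a);cv2.imwrite("pics/e_t.png",b)
br=lambda i:cv2.convertScaleAbs(i,alpha=1.7)
cv2.imwrite("pics/e.png",np.hstack([crop(br(a),220,200,100,150,4),crop(br(b),320,180,100,150,4)]))
E
python3 g3.py
```

```text
[ 0.47017321 -0.26021026  0.23054983] 0.03222125224305983 59.50742840766907 [-1.06 -0.17  2.13  0.87  0.94  0.07] 8.7333
```

View pics/e.png

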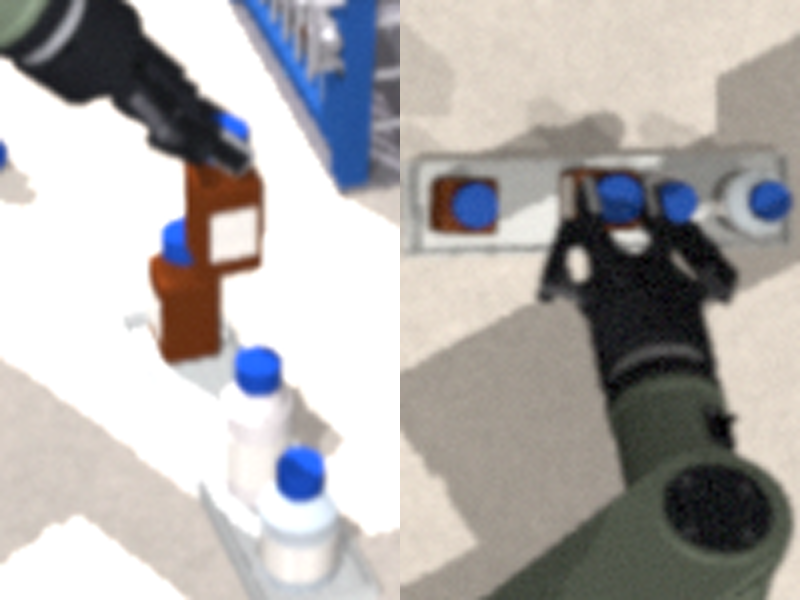

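The bottle hangs upright above the gap, with its body at (225,215) in the left half and its cap at (620,198) in the right half. Now lowering until it touches.

```bash
cat > g4.py <<'E'
from h import *
from plant import arm,effector,read_state,solve_ik
print("cap now",onz("top",(374.6,229.1),.252))
g=np.array([.4588,-.2605,.102]);R=tool(0,np.radians(45));P=g+R[:,2]*.016
arm.move_linear(P+[0,0,.012],v=.12);arm.pause(.2)
f0=read_state()["contact_force"]
for dz in np.arange(.010,-.0061,-.001):
    arm.move_linear(P+[0,0,dz],v=.03);f=read_state()["contact_force"]-f0
    if abs(f[2])>2.5: break
print("touch dz",dz,f,read_state()["opening"],read_state()["t"])
E
python3 g4.py
```

```text
cap now [ 0.46085236 -0.2598145   0.252     ]
touch dz 0.0010000000000000078 [-1.00999609  1.68481861  6.6203547 ] 0.032242032392372964 12.75
```

```bash
cat > g5.py <<'E'
from h import *
from plant import arm,effector,read_state,solve_ik
R=tool(0,np.radians(45));p=read_state()["ee_pos"]
effector.set_gripper(.036);arm.pause(.2);effector.set_gripper(.052)
arm.move_linear(p-R[:,2]*.10,v=.12)
s=read_state();print(s["ee_pos"],s["opening"],s["grasp_force"],s["t"])
arm.goto([.40,-.12,.30],rpy(R));print(read_state()["t"],read_state()["joints"].round(2))
a=eyes.capture("side")[:,:,::-1];b=eyes.capture("top")[:,:,::-1]
br=lambda i:cv2.convertScaleAbs(i,alpha=1.7)
cv2.imwrite("pics/f.png",np.hstack([crop(br(a),220,230,100,120,4),crop(br(b),320,180,100,120,4)]))
o=.5*(np.array([.64961659,.28267382,0])+[.64496665,-.02708443,0]);yb=np.array([.015,.99989,0]);xb=np.array([.99989,-.015,0])
for tl in (90,75,60): 
  for yw in(-.015,.3):
    for f in (1,-1):
      R=tool(yw,np.radians(tl))@np.diag([f,f,1]);P=np.array([.6238,.0423,.197])+R[:,2]*.019
      print(tl,yw,f,[None if q is None else q.round(2) for q in(solve_ik(P-R[:,2]*d,rpy(R)) for d in(.1,0))])
      Q=[]
      for th in (.3,.6):
        H=o+.13*yb;v=np.array([.6238,.0423,.2])+.04*yb-H;c,s=np.cos(th),np.sin(th)
        w=np.array([c*v[0]+s*v[1],-s*v[0]+c*v[1],0]);R=tool(yw-th*.6,np.radians(tl))@np.diag([f,f,1])
        pp=H+w;pp[2]=.203
        q=solve_ik(pp+R[:,2]*.019,rpy(R));Q.append(None if q is None else q.round(2))
      print("   ",Q,pp.round(3))
E
python3 g5.py
```

```text
[ 0.40013998 -0.26071664  0.1632311 ] 0.05230681451394744 0.0 14.45
15.25 [-1.01 -0.73  2.31  0.71  1.18  0.41]
90 -0.015 1 [None, array([-0.12,  0.46,  2.26,  3.02,  1.15, -1.52])]
    [array([ 0.23,  0.43,  2.29,  3.6 ,  1.18, -1.76]), array([ 0.5 ,  0.45,  2.23,  4.07,  1.28, -1.93])] [0.53  0.127 0.203]
90 -0.015 -1 [None, array([-0.12,  0.46,  2.26,  3.02,  1.15,  1.62])]
    [array([0.23, 0.43, 2.29, 3.6 , 1.18, 1.38]), array([0.5 , 0.45, 2.23, 4.07, 1.28, 1.21])] [0.53  0.127 0.203]
90 0.3 1 [array([-0.64,  0.4 ,  2.43,  2.18,  1.39, -1.32]), array([-0.39,  0.47,  2.24,  2.41,  1.24, -1.28])]
    [array([-0.09,  0.4 ,  2.37,  2.92,  1.2 , -1.49]), array([ 0.24,  0.39,  2.39,  3.46,  1.23, -1.68])] [0.53  0.127 0.203]
90 0.3 -1 [array([-0.64,  0.4 ,  2.43,  2.18,  1.39,  1.82]), array([-0.39,  0.47,  2.24,  2.41,  1.24,  1.86])]
    [array([-0.09,  0.4 ,  2.37,  2.92,  1.2 ,  1.65]), array([0.24, 0.39, 2.39, 3.46, 1.23, 1.46])] [0.53  0.127 0.203]
75 -0.015 1 [None, array([-0.12,  0.22,  2.27,  2.98,  0.66, -1.47])]
    [array([ 0.22,  0.18,  2.29,  3.77,  0.72, -1.96]), None] 
[... 1001 characters left out ...]
, -0.48])]
    [array([-0.06, -0.04,  2.28,  2.31,  0.21, -0.84]), array([ 0.2 , -0.08,  2.32,  4.18,  0.26, -2.46])] [0.53  0.127 0.203]
60 0.3 -1 [None, array([-0.32,  0.1 ,  2.16,  1.69,  0.53,  2.66])]
    [array([-0.06, -0.04,  2.28,  2.31,  0.21,  2.3 ]), array([ 0.2 , -0.08,  2.32,  4.18,  0.26,  0.68])] [0.53  0.127 0.203]g5.py:16: UserWarning: Gimbal lock detected. Setting third angle to zero since it is not possible to uniquely determine all angles.
  print(tl,yw,f,[None if q is None else q.round(2) for q in(solve_ik(P-R[:,2]*d,rpy(R)) for d in(.1,0))])
<sys>:0: UserWarning: Gimbal lock detected. Setting third angle to zero since it is not possible to uniquely determine all angles.
```

View pics/f.png

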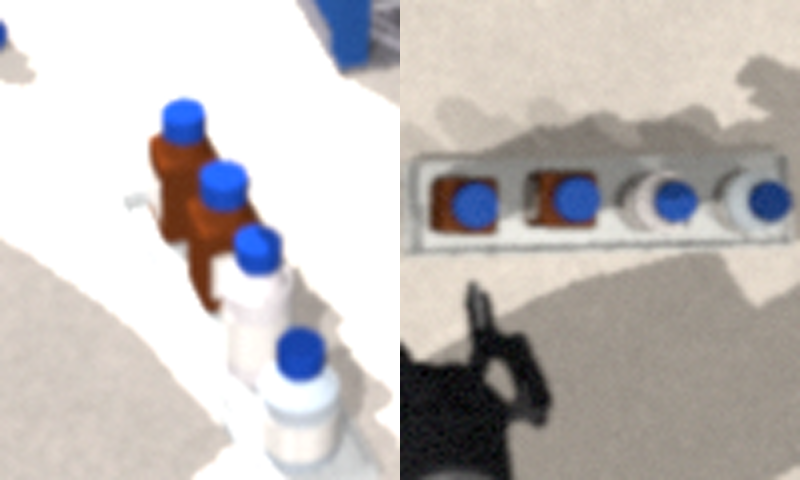

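The bottle stands upright in the gap, in line with its neighbours (top-view caps at 475, 576, 676 and 770, evenly spaced). Next is the bolt.

```bash
cat > b.py <<'E'
from h import *
from plant import arm,effector,read_state,solve_ik
yb=np.array([.015,.99989,0]);xb=np.array([.99989,-.015,0]);H=np.array([.6473,.1278,0])+.13*yb
st=np.array([.6240,.0440,.194])
def RR(a,yaw=.3): return Ro.from_rotvec(a*xb).as_matrix()@tool(yaw,np.radians(86))
def F(f0): return (read_state()["contact_force"]-f0).round(1)
E
cat > g6.py <<'E'
from b import *
R=RR(.05);P=st+R[:,2]*.019
effector.set_gripper(.038)
arm.goto(P-R[:,2]*.075,rpy(R));arm.pause(.3);print(read_state()["joints"].round(2),read_state()["t"])
f0=read_state()["contact_force"];np.save("f0.npy",f0)
arm.move_linear(P,v=.08);print("in",F(f0),read_state()["ee_pos"])
for w in(.020,.0145):
    effector.set_gripper(w);print(w,F(f0),read_state()["opening"],read_state()["grasp_force"])
b=eyes.capture("side");c=eyes.capture("top");br=lambda i:cv2.convertScaleAbs(i[:,:,::-1],alpha=1.7)
cv2.imwrite("pics/g.png",np.hstack([crop(br(b),260,140,80,100,5),crop(br(c),230,140,80,100,5)]))
print(read_state()["t"])
E
python3 g6.py
```

```text
[-0.56  0.34  2.39  2.22  1.26 -1.21] 17.375
in [ 0.  -0.1  0.2] [0.64170026 0.04965206 0.19266312]
0.02 [0.5 0.6 0.6] 0.0199660352502421 0.0
0.0145 [1.4 0.7 1.3] 0.014708102111425177 0.0
19.1167
```

View pics/g.png

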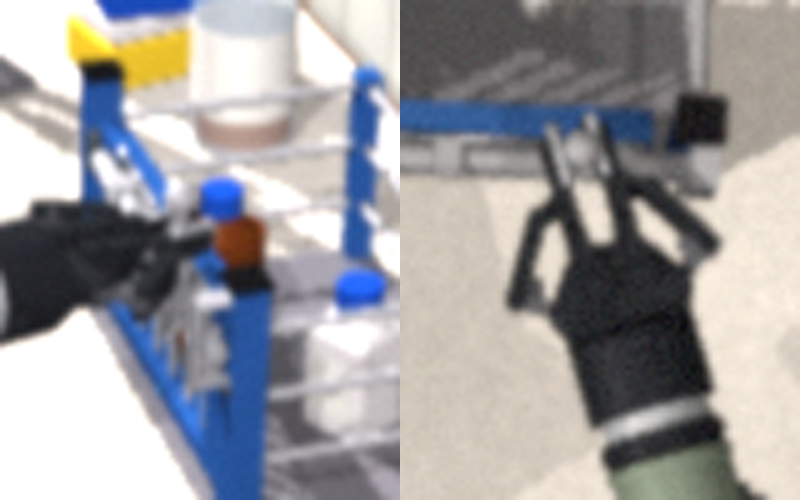

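The stem and ball sit centred between the fingers (ball at (585,155) in the right half). Now grip, lift and draw.

```bash
cat > g7.py <<'E'
from b import *
f0=np.load("f0.npy")
effector.set_gripper(.008);s=read_state();print("grip",F(f0),s["opening"],s["grasp_force"],s["ee_pos"])
def go(lift,draw,v=.03):
    a=lift/.14
    p=st+yb*(draw+.036*a)+[0,0,lift]; R=RR(.05-a)
    arm.move_linear(p+R[:,2]*.019,rpy(R),v=v)
for l in(.003,.006,.008): go(l,0);print("lift",l,F(f0),read_state()["ee_pos"].round(4))
for d in np.arange(.003,.0391,.003):
    go(.008,d);f=F(f0);print("draw",d.round(3),f,read_state()["opening"].round(4))
    if np.linalg.norm(f)>20: break
print(read_state()["t"])
E
python3 g7.py
```

```text
grip [0.6 0.4 0.7] 0.010446011590497977 58.33035349845886 [0.64215994 0.04954422 0.19300028]
lift 0.003 [ 1.8 -2.1 -1.6] [0.642  0.0503 0.1955]
lift 0.006 [ 1.4 -0.9 -1.5] [0.6421 0.0512 0.1987]
lift 0.008 [ 0.6 -0.9 -2. ] [0.6421 0.0517 0.2006]Traceback (most recent call last):
  File "g7.py", line 10, in <module>
    go(.008,d);f=F(f0);print("draw",d.round(3),f,read_state()["opening"].round(4))
                                                 ^^^^^^^^^^^^^^^^^^^^^^^^^^^^^
AttributeError: 'float' object has no attribute 'round'
```

```bash
cat > g8.py <<'E'
from b import *
import sys
f0=np.load("f0.npy")
def go(lift,draw,v=.03):
    a=lift/.14
    p=st+yb*(draw+.036*a)+[0,0,lift]; R=RR(.05-a)
    arm.move_linear(p+R[:,2]*.019,rpy(R),v=v)
for d in (.003,.007,.012,.017,.022,.027,.032,.037):
    go(.008,d);f=F(f0);print("draw",d,f)
    if np.linalg.norm(f)>15: sys.exit("abort")
arm.pause(.1)
p0=st+yb*(.037+.036*.057)+[0,0,.008]
for th in np.arange(.08,.641,.08):
    p=H+Ro.from_rotvec([0,0,-th]).apply(p0-H);p[2]=p0[2]
    R=Ro.from_rotvec([0,0,-.6*th]).as_matrix()@RR(-.007)
    arm.move_linear(p+R[:,2]*.019,rpy(R),v=.05);f=F(f0);s=read_state();print("th",round(th,2),f,s["grasp_force"],s["joints"].round(2)[2:4])
    if np.linalg.norm(f)>20: sys.exit("abort")
arm.pause(.5);print(F(f0),read_state()["t"])
a=eyes.capture("side");c=eyes.capture("top");br=lambda i:cv2.convertScaleAbs(i[:,:,::-1],alpha=1.7)
cv2.imwrite("pics/h.png",np.hstack([crop(br(a),210,140,200,230,2),crop(br(c),170,80,200,230,2)]))
E
python3 g8.py
```

```text
draw 0.003 [ 1.9  2.4 -2.1]
draw 0.007 [ 1.4  0.3 -1.9]
draw 0.012 [ 2.2 -0.2 -2.4]
draw 0.017 [ 1.9  0.7 -1.3]
draw 0.022 [ 2.4  0.2 -1.2]
draw 0.027 [ 2.   0.4 -1.9]
draw 0.032 [ 1.3  0.  -2.3]
draw 0.037 [ 1.7  0.5 -2.7]
th 0.08 [ 3.6  1.3 -2. ] 58.399364948272705 [2.29 2.58]
th 0.16 [ 4.8  0.6 -3.6] 58.3733332157135 [2.33 2.69]
th 0.24 [ 5.  -1.3 -3.7] 58.329368233680725 [2.36 2.81]
th 0.32 [ 3.9 -0.3 -2.1] 58.30037534236908 [2.38 2.94]
th 0.4 [ 3.6 -1.7 -3.7] 58.39094817638397 [2.4  3.08]
th 0.48 [ 5.  -1.9 -2.1] 58.360193967819214 [2.4  3.24]
th 0.56 [ 3.9 -1.  -2.3] 58.28939437866211 [2.4  3.39]
th 0.64 [ 3.8 -2.9 -3.1] 58.47732603549957 [2.39 3.56]
[ 5.6 -1.5 -3.3] 26.7667
```

View pics/h.png

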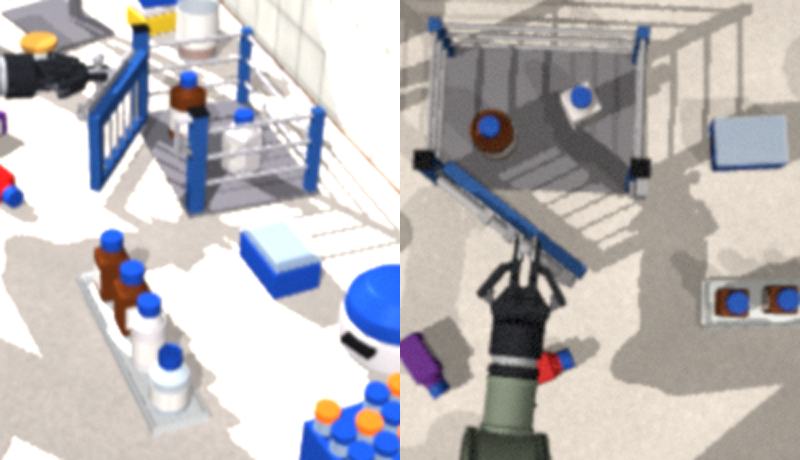

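The gate stands about 0.64 rad open (its edge runs from (447,167) to (582,272) in the top half), held by the stem. Everything else is in place.

```bash
python3 -c "
from plant import workorder
print(workorder.finish_job())"
```

```text
the job is handed in; nothing more can be done
None
```

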